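Snap ring onto the sander's idler axle

ROBOT

A 7-joint arm with a two-finger parallel gripper is mounted at the origin on the work surface. World frame = base frame: x ahead of the robot, y to its left, z up, the work surface at z = 0. Lengths are in m, angles in rad, forces in N, time in s.
With the tool pointing down it reaches from about 0.425 to 0.8 m from the base axis. Payload 8.3 kg.
Tool frame: the origin (TCP) lies at the very end of the fingers, on their centre line; the grasp point (between the pads) lies 19 mm behind it; x points along the fingers, z is the direction in which the jaws open and shut, and the axes are right-handed (so a half turn about x gives the same grasp; the last joint's range is limited). The gripper opens to 85 mm and grips with 20 to 120 N. Pads are 22 mm wide; open, the fingers measure 114 mm over their backs; the gripper's body (76 mm by 85 mm) begins 54 mm behind the grasp point. The pads swing forward as they close: fully open they stand 13 mm farther back than shut.
Start: joints at [1.257, 0.383, 0.016, 1.37, -0.006, 1.388, -0.046], TCP at [0.155, -0.605, 0.231] pointing down, gripper open.
Joint ranges: [-2.95, 2.95], [-0.25, 2.06], [-1.52, 1.56], [0.18, 2.33], [-1.44, 4.58], [0.02, 2.06], [-3.01, 3.01]. Speed limits (rad/s): [2.39, 2.39, 3.01, 3.01, 3.14, 3.14, 3.14].

INTERFACE

Orientations are given as a unit quaternion [w, x, y, z].
In Python, from workcell import bot gives the robot as it stands.
- The arm moves only by the shell command python3 -m inch 'ROWS'. ROWS is JSON, a list of rows, each an object with "xyz": the shift along the tool's x, y, z in m, a list of three; "roll": the turn about the tool's x in degrees; "jaw": the opening in per cent of the stroke, from 0 (shut) to 100 (fully open). A call has exactly 10 rows; each row is the pose to reach, as a shift and turn from the pose measured when the call began, along the tool's axes at that moment; what a row does not reach only later rows make up. A row lasts 1/8 s, in which the tool goes at most 62.5 mm and 10.7 degrees, less where a joint would pass 70% of its speed; a pose out of reach is approached as far as the arm can. A call with a gripper value outside its range is refused whole. The fingers move at their own pace and stop on an object; the grip force is fixed at half the most. Time passes only in rows, so rows that repeat a pose let the fingers close, or fill a call up. It gives the time, the measured TCP pose, the force and the opening at its end, in the units of the state.
- bot.get_obs(): the state, without advancing time (a new reading comes with each control period).
- bot.grab_frame(name): name is "scene" or "top"; returns the picture (384x512x3 uint8, red, green, blue); there is no depth.
- bot.calibration(name): a dict with "fov_y" (degrees; the focal length in pixels is half the picture's height over the tangent of half this angle, whatever the lens; pixels are square), "cx", "cy" (the principal point, pixels), "rvec" (rotation vector, rad) and "tvec" (3), from world to camera coordinates, as OpenCV has them. Camera axes: x right, y down, z forward; pixel columns grow to the right and rows downward; lengths in m; the calibration is good to about 2 mm. A picture is of the moment at which its call begins. calibration takes no time and is no camera call.
- bot.finish_job(): hands the job in, once; it reports no verdict.
The state is a dict: "time": time; "joint_pos": joint angles; "dq": joint speeds; "joint_efforts": joint torques, N m; "tcp_pos": TCP position; "tool_rot": TCP orientation; "contact_force": force on the tool from outside, world axes, zero at the start; "torque": the same for the moment, N m; "finger_gap": finger opening in m.
Only numpy, scipy, OpenCV 4.12 (cv2) and the standard library are available. Lean on these libraries where they do the work, as an engineer would, in place of code of your own. Each camera call takes 0.05 s, during which the arm holds its last target.

TASK

The idler drum of the edge sander is back on its axle: first turn the orange clamp knob clockwise until it is tight, so that the tension carriage cannot shift. Then take the snap-ring pliers, squeeze the handles right together so that the ring on their tips is fully spread, lift it over the chamfered end of the axle and bring it gently down, level, until it lies on the brass washer at the groove. Finish holding it there without letting go, the pliers still gripped, the ring still spread around the groove and hardly leaning on the washer, and leave the other things on the bench alone.

Things in the scene. Friction and masses are not known exactly. Their poses are not given: they have to be found in the camera images.
- knob_grip (a point): Orange T-bar clamp knob on a vertical stud on the sander's tension carriage, 115 mm from the idler axle. The grip is a bar 54 mm long, 14 mm wide, 24 mm high (its top 10 mm above this point) on a black hub. This point lies on the turning axis at the height to grip; x along the bar, z up. Open space of 55 mm or more beside it.
- clamp_knob (a joint): Turn of the clamp knob in rad: 0 slackest, grows clockwise seen from above, hard stop at 1.5; tight from 1.2 on. Turning it takes 0.1 to 0.15 N m. It stays where it is left. Tight, its shoe locks the carriage; slack, the carriage (with knob and axle) slides stiffly (3 to 8 N), up to 40 mm, along the sander's y.
- groove (a point): The retaining groove of the vertical idler axle on the sander (steel, 30 mm diameter, chamfered end 15 mm above this point; black rubber drum of 66 mm round it). This point is on the axle's axis at the height where a 2.5 mm ring lying on the brass washer (43 mm diameter, top 1.25 mm below this point) has its mid-plane; z up. It moves with the carriage.
- pliers_grip (a point): Snap-ring pliers lying flat on the table, 145 mm long, about 0.18 kg: half-way between the two red handle sleeves, half-way up (8 mm); x towards the nose, y to the left handle, z up. Sleeves 62 mm long, 10 mm thick, 16 mm high; here 59 mm over their outsides when relaxed, 40 mm and parallel when fully squeezed. Steel joint 45 mm ahead in x.
- pliers: The same pliers; origin under the joint, x to the nose, z up. Handle sleeves from x = -95 to -33 mm. Pins on the bent noses sit in the lugs of the snap ring, which lies flat, level with the sleeves' undersides. Both handles move alike. As they are squeezed they sweep back a little: gripped across pliers_grip, the joint and ring end 5 mm further forward from the fingers (ring centre 110 mm ahead).
- clip_center (a point): C-shaped steel snap ring on the pliers' tips, outside 36 mm, 2.5 mm thick, relaxed inside 28 mm (too small for the axle). This point goes onto the axle's axis: the middle of the spread ring's opening, at mid thickness, 1.25 mm above its underside; z its axis, x away from the handles. Always 60 mm ahead of the pliers' joint. Fully spread, the ring clears the axle by 2 mm or more all round.
- lug_left (a point): Lug at the left end of the ring, at mid thickness. The lugs are 17 mm apart relaxed, about 39 mm fully spread; 33.5 mm or more counts as spread.
- lug_right (a point): Lug at the right end of the ring, at mid thickness.
- handle_left (a joint): Squeeze of the pliers' left handle in rad (the right one follows): 0 relaxed, 0.205 fully squeezed, at its stop, ring fully spread. A spring opens it: about 10 N on each handle at pliers_grip, pressed together, brings it to the stop; a grip of 20 to 35 N holds it firmly.
- sander: Bench edge sander with the belt off, fixed: grey-green bed 150 x 610 x 40 mm, its long side along y; origin on the table under where the idler axle stands with the carriage at 0; y towards the drive housing and motor (up to 210 mm high, 380 mm and more away). Platen and work table start 185 mm from the origin. Drum top 116 mm, axle end 136 mm above the table.
- dust_cap: Bystander: black plastic dust cap, disc of 54 x 10 mm, origin under its centre.
- bearing: Bystander: spare steel bearing ring, 47 x 14 mm, origin under its centre.
- grease_tin: Bystander: small tin with yellow band, 58 mm diameter, 46 mm high, origin under its centre.
- oil_bottle: Bystander: black bottle, 52 mm diameter, 170 mm high, origin under its centre.
- sanding_block: Bystander: wooden sanding block with cork sole, 110 x 62 x 46 mm, origin under its centre.
- wood_file: Bystander: flat file with wooden handle, 215 mm long along x, 22 mm high, origin under its middle.

How it is judged:
By the outcome, as a careful person would: the job done as asked, in the order asked, and still so for the second after the job is handed in, while the arm keeps its last pose, push and grip.
It also fails if it takes over 53 s, if anything falls off the work surface, if the arm or the gripper's body presses on something with over 40 N, if the wrist force passes 120 N, or if a joint passes its speed limit or range.

## Working session

There is one attempt and no reset: what is moved stays moved. The work goes in short steps, Python scripts to look and compute and a shell command to move; the robot and the scene stay as the last step left them, time stands still between calls to the robot, and variables do not carry over. Pictures are saved under pics/ and viewed, and the job is handed in when it is done.

```bash
mkdir -p pics; ls; python3 - <<'E'
from workcell import bot
import cv2
for n in("scene","top"):
    f=bot.grab_frame(n); cv2.imwrite(f"pics/{n}0.png",f[:,:,::-1]); print(n,bot.calibration(n))
o=bot.get_obs()
for k in o: print(k,o[k])
E
```

```text
pics
scene {'fov_y': 45.48337491831637, 'cx': 263.06423236409313, 'cy': 191.79412770251554, 'rvec': array([ 1.42105411,  2.27252053, -0.77063309]), 'tvec': array([ 0.35488753, -0.29006191,  1.38897887])}
top {'fov_y': 55.30039819463459, 'cx': 255.171605426403, 'cy': 189.91016049000334, 'rvec': array([ 2.19147657, -2.13619287,  0.07960676]), 'tvec': array([-0.13908538,  0.55213211,  0.91591876])}
time 0.1
joint_pos [ 1.2570798   0.38416845  0.01636578  1.37104057 -0.00627453  1.38821391
 -0.04649993]
dq [ 0.00105029 -0.00154798 -0.00034143 -0.00340771 -0.00055448  0.00062106
 -0.00079839]
joint_efforts [ 2.58435379e-03 -6.29133868e+01  8.47614706e-01 -3.72760212e+01
  1.69911777e-02  1.04705110e-02 -3.15273162e-06]
tcp_pos [ 0.15504193 -0.60499411  0.2303737 ]
tool_rot [ 0.55812208  0.43388421  0.55913724 -0.43313945]
contact_force [-0.55105745 -0.05419624  0.53524007]
torque [-0.01037088 -0.04934353 -0.02905078]
finger_gap 0.08527139484772998
```

View pics/scene0.png

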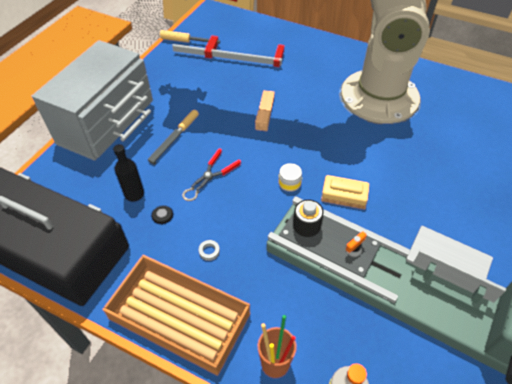

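View pics/top0.png

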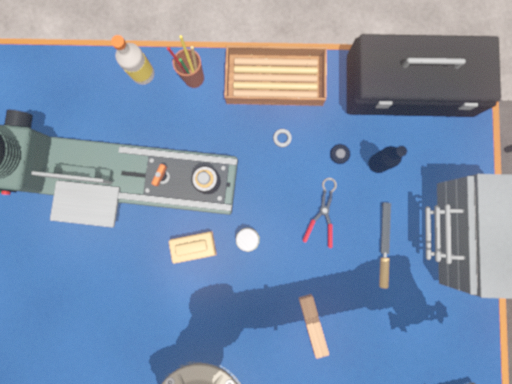

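The scene view shows the pliers at (210,175), the sander axle at (308,212) and the orange knob at (357,241). In the top view these are at (325,212), (205,178) and (159,175). Next I'll zoom in and measure.

```bash
cat > h.py <<'E'
import numpy as np, cv2
from workcell import bot
def cam(n):
    c=bot.calibration(n); R=cv2.Rodrigues(np.array(c['rvec']))[0]; t=np.array(c['tvec'])
    f=192/np.tan(np.radians(c['fov_y']/2)); return R,t,f,c['cx'],c['cy']
def ray(n,uv):
    R,t,f,cx,cy=cam(n); d=R.T@np.array([(uv[0]-cx)/f,(uv[1]-cy)/f,1]); return -R.T@t,d
def onz(n,uv,z):
    o,d=ray(n,uv); return o+d*(z-o[2])/d[2]
def proj(n,p):
    R,t,f,cx,cy=cam(n); q=R@np.array(p)+t; return np.array([f*q[0]/q[2]+cx,f*q[1]/q[2]+cy])
def tri(ua,ub):
    a,d=ray("scene",ua); b,e=ray("top",ub); d/=np.linalg.norm(d); e/=np.linalg.norm(e)
    s=np.linalg.lstsq(np.c_[d,-e],b-a,rcond=None)[0]; p=a+s[0]*d;q=b+s[1]*e
    return (p+q)/2, np.linalg.norm(p-q)
def crop(img,x0,y0,w,h,k): return cv2.resize(img[y0:y0+h,x0:x0+w],None,fx=k,fy=k,interpolation=cv2.INTER_CUBIC)
def blobs(f,lo,hi,box,amin=8):
    h=cv2.cvtColor(f,cv2.COLOR_RGB2HSV); m=cv2.inRange(h,lo,hi); z=np.zeros_like(m); x,y,w,hh=box; z[y:y+hh,x:x+w]=m[y:y+hh,x:x+w]
    n,l,s,c=cv2.connectedComponentsWithStats(z); out=[]
    for i in range(1,n):
        if s[i,4]>=amin:
            r=cv2.minAreaRect(np.argwhere(l==i)[:,::-1].astype(np.float32)); out.append((s[i,4],c[i].round(2),[np.round(v,1) for v in r]))
    return out
E
python3 - <<'E'
from h import *
s=cv2.imread("pics/scene0.png");t=cv2.imread("pics/top0.png")
a=crop(s,270,190,110,80,5);b=crop(s,170,140,80,70,6)
c=crop(t,130,145,110,70,5);d=crop(t,295,170,60,80,6)
cv2.imwrite("pics/a.png",np.vstack([a,c])[:, :]) if a.shape[1]==c.shape[1] else 0
hh=max(b.shape[0],d.shape[0]); b=cv2.copyMakeBorder(b,0,hh-b.shape[0],0,0,0);d=cv2.copyMakeBorder(d,0,hh-d.shape[0],0,0,0)
cv2.imwrite("pics/b.png",cv2.resize(np.hstack([b,d]),None,fx=.9,fy=.9))
for n,im,kb,pb in(("scene",s,(330,225,45,40),(170,140,80,70)),("top",t,(140,150,40,50),(295,170,60,90))):
    f=im[:,:,::-1].copy()
    print(n,"orange",blobs(f,(5,150,120),(20,255,255),kb)); print("red",blobs(f,(170,120,90),(180,255,255),pb),blobs(f,(0,120,90),(5,255,255),pb))
E
```

```text
scene orange [(np.int32(162), array([355.18, 242.18]), [array([355.3, 241.7]), array([ 8.6, 24.8]), np.float64(50.2)])]
red [(np.int32(44), array([214.61, 156.75]), [array([214.9, 156.8]), array([ 4.4, 18.6]), np.float64(36.9)]), (np.int32(55), array([230.78, 166.89]), [array([230.6, 167.1]), array([ 5.1, 21.9]), np.float64(57.5)])] [(np.int32(37), array([214.68, 157.32]), [array([214.8, 157.2]), array([ 2.1, 16.6]), np.float64(36.0)]), (np.int32(53), array([230.15, 167.28]), [array([230.4, 167.2]), array([ 2.8, 19.4]), np.float64(58.0)])]
top orange []
red [(np.int32(80), array([308.5, 230.5]), [array([308.5, 230.5]), array([ 3.4, 22.8]), np.float64(24.0)]), (np.int32(90), array([329.52, 235.26]), [array([329.5, 235.5]), array([23.,  3.]), np.float64(90.0)])] []
```

```bash
python3 - <<'E'
import cv2
print(cv2.imread("pics/a.png").shape,cv2.imread("pics/b.png").shape)
E
```

```text
(750, 550, 3) (432, 756, 3)
```

View pics/b.png

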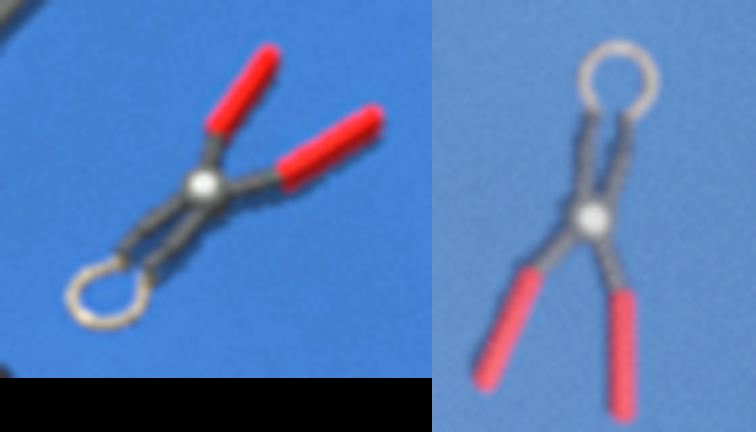

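View pics/a.png

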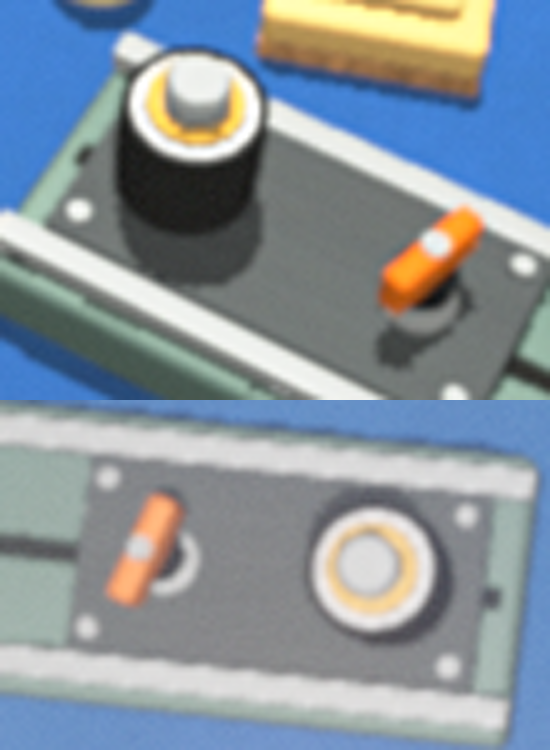

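```bash
python3 - <<'E'
from h import *
t=cv2.imread("pics/top0.png");f=t[:,:,::-1].copy()
def px(x0,y0,X,Y,k): return np.array([x0+(X+.5)/k-.5,y0+(Y+.5)/k-.5])
ax=px(130,145,368,165,5); axs=px(270,190,200,73,5)
print("axle top z.136",onz("top",ax,.136),onz("scene",axs,.136),tri(axs,ax))
# white drum face ring (z .116)
print("drum face",onz("top",px(130,145,374,168,5),.116), onz("scene",px(270,190,198,105,5),.116))
k=tri(px(270,190,436,244,5),px(130,145,139,148,5)); print("knob",k)
o=blobs(f,(3,60,120),(16,255,255),(140,155,35,40)); print(o)
h=px(295,170,0,0,6)
P=lambda X,Y:px(295,170,(X-432)/.9,Y/.9,6)
S=lambda X,Y:px(170,140,X/.9,Y/.9,6)
zs=dict(joint=.016,ring=.00125,la=.016,lb=.016,ra=.016,rb=.016)
pt=dict(joint=(593,218),ring=(619,79),la=(531,272),lb=(485,383),ra=(622,295),rb=(624,413))
ps=dict(joint=(203,184),ring=(108,295))
for n in pt:
    print(n,onz("top",P(*pt[n]),zs[n]).round(4), onz("scene",S(*ps[n]),zs[n]).round(4) if n in ps else '')
for n,b in(("top",(295,170,60,90)),("scene",(170,140,80,70))):
    g=cv2.imread(f"pics/{n}0.png")[:,:,::-1].copy(); hh=cv2.cvtColor(g,cv2.COLOR_RGB2HSV); m=(((hh[...,0]>165)|(hh[...,0]<8))&(hh[...,1]>90)).astype(np.uint8); z=m*0; x,y,w,q=b; z[y:y+q,x:x+w]=m[y:y+q,x:x+w]
    nn,l,s,c=cv2.connectedComponentsWithStats(z)
    for i in range(1,nn):
        if s[i,4]>10: 
            r=cv2.minAreaRect(np.argwhere(l==i)[:,::-1].astype(np.float32)); print(n,s[i,4],c[i],r, onz(n,c[i],.008 if n=="scene" else .014).round(4))
E
```

```text
axle top z.136 [ 0.57028246 -0.0083787   0.136     ] [ 0.56882266 -0.01121544  0.136     ] (array([ 0.57032599, -0.00977116,  0.13874685]), np.float64(0.0020166544652048765))
drum face [ 0.57142346 -0.00792872  0.116     ] [ 0.57062186 -0.00948846  0.116     ]
knob (array([0.58084443, 0.10569681, 0.09997427]), np.float64(0.0032160216107251253))
[(np.int32(170), array([158.8 , 174.68]), [array([158.8, 174.6]), array([ 8.8, 23.7]), np.float64(24.8)])]
joint [ 0.509  -0.3038  0.016 ] [ 0.5084 -0.3078  0.016 ]
ring [ 0.5775 -0.3183  0.0012] [ 0.5763 -0.3209  0.0012]
la [ 0.4827 -0.2748  0.016 ] 
lb [ 0.4298 -0.2537  0.016 ] 
ra [ 0.4729 -0.3178  0.016 ] 
rb [ 0.4176 -0.3192  0.016 ] 
top 93 [308.52688172 230.1827957 ] ((308.53167724609375, 230.01461791992188), (4.050895690917969, 23.746633529663086), 24.77513885498047) [ 0.4563 -0.2641  0.014 ]
top 94 [329.53191489 235.26595745] ((329.5, 235.5), (23.0, 3.0), 90.0) [ 0.4448 -0.3178  0.014 ]
scene 89 [214.68539326 156.94382022] ((214.89999389648438, 156.80001831054688), (4.800000190734863, 18.600000381469727), 36.869895935058594) [ 0.4437 -0.323   0.008 ]
scene 116 [230.43103448 167.00862069] ((230.6088104248047, 166.8852996826172), (5.368755340576172, 22.165287017822266), 57.52880859375) [ 0.4563 -0.2686  0.008 ]
```

```bash
cat >> h.py <<'E'
from scipy.spatial.transform import Rotation as Ro
def st():
    o=bot.get_obs(); q=np.array(o['tool_rot']); R=Ro.from_quat(q[[1,2,3,0]]).as_matrix(); p=np.array(o['tcp_pos'])
    print("t",round(o['time'],2),"p",p.round(4),"jawyaw",np.degrees(np.arctan2(R[1,2],R[0,2])).round(2),"x",R[:,0].round(3),"q",np.round(o['joint_pos'],3),"F",np.round(o['contact_force'],1),"M",np.round(o['torque'],2),"gap",round(o['finger_gap'],4))
    return p,R
def go(target):
    p,R=st(); print("shift tool",(R.T@(np.array(target)-p)).round(4))
E
python3 - <<'E'
from h import *
go([.5808,.1057,.15])
px=lambda X,Y:(130+(X+.5)/5-.5,145+(Y+.5)/5-.5)
sx=lambda X,Y:(270+(X+.5)/5-.5,190+(Y+.5)/5-.5)
a=onz("top",px(165,97),.1);b=onz("top",px(125,203),.1);d=a-b;print(a,b,np.linalg.norm(d),np.degrees(np.arctan2(d[1],d[0])))
a=onz("scene",sx(470,215),.1);b=onz("scene",sx(395,276),.1);d=b-a;print(a,b,np.linalg.norm(d),np.degrees(np.arctan2(d[1],d[0])))
for n in("scene","top"):
  g=cv2.imread(f"pics/{n}0.png")
  for p in([.5808,.1057,.1],[.5808,.1057,.05],[.57,-.0098,.05]): print(n,proj(n,p).round(1))
E
```

```text
t 0.1 p [ 0.155  -0.605   0.2304] jawyaw -75.62 x [-0.     0.002 -1.   ] q [ 1.257  0.384  0.016  1.371 -0.006  1.388 -0.046] F [-0.6 -0.1  0.5] M [-0.01 -0.05 -0.03] gap 0.0853
shift tool [ 0.0814  0.5889 -0.5826]
[0.60509745 0.09602754 0.1       ] [0.55379396 0.11256081 0.1       ] 0.0539017423557911 -17.86226505816587
[0.56160956 0.11257811 0.1       ] [0.60409133 0.09397563 0.1       ] 0.046376214351863114 -23.648286624767053
scene [357.6 238.3]
scene [353.7 250.5]
scene [306.6 227.3]
top [158.1 174. ]
top [163.7 176.7]
top [209.2 182.1]
```

The orange bar lies at a yaw of about -20° with its centre near (0.580, 0.105). I'll bring the tool over it.

```bash
python3 -m inch '[{"xyz":[0,0.03,-0.03],"roll":-10,"jaw":60},{"xyz":[0,0.07,-0.07],"roll":-20,"jaw":60},{"xyz":[0,0.112,-0.111],"roll":-30,"jaw":60},{"xyz":[0,0.154,-0.152],"roll":-40,"jaw":60},{"xyz":[0,0.196,-0.193],"roll":-50,"jaw":60},{"xyz":[0,0.238,-0.234],"roll":-60,"jaw":60},{"xyz":[0,0.28,-0.276],"roll":-70,"jaw":60},{"xyz":[0,0.322,-0.318],"roll":-80,"jaw":60},{"xyz":[0,0.364,-0.36],"roll":-90,"jaw":60},{"xyz":[0,0.405,-0.4],"roll":-100,"jaw":60}]'; python3 -c "
from h import *
go([.580,.105,.15])"
```

```text
time: 1.35
tcp_pos: [0.4485, -0.1152, 0.231]
tool_rot: [0.691, -0.151, 0.691, 0.152]
contact_force: [0.5, -0.3, 0.6]
finger_gap: 0.0514
t 1.35 p [ 0.4485 -0.1152  0.231 ] jawyaw 24.7 x [-0.001  0.001 -1.   ] q [ 0.739  0.065 -0.576  1.77   0.035  1.318  0.586] F [ 0.5 -0.3  0.6] M [-0.02 -0.01 -0.06] gap 0.0514
shift tool [0.0812 0.145  0.2114]
```

```bash
python3 -m inch '[{"xyz":[0.01,0.02,0.03],"roll":-7,"jaw":60},{"xyz":[0.02,0.05,0.07],"roll":-15,"jaw":60},{"xyz":[0.03,0.08,0.115],"roll":-24,"jaw":60},{"xyz":[0.04,0.11,0.16],"roll":-33,"jaw":60},{"xyz":[0.05,0.135,0.195],"roll":-41,"jaw":60},{"xyz":[0.06,0.145,0.211],"roll":-45,"jaw":60},{"xyz":[0.075,0.145,0.211],"roll":-45,"jaw":60},{"xyz":[0.085,0.145,0.211],"roll":-45,"jaw":60},{"xyz":[0.09,0.145,0.211],"roll":-45,"jaw":60},{"xyz":[0.09,0.145,0.211],"roll":-45,"jaw":60}]'; python3 - <<'E'
from h import *
go([.580,.105,.075])
f=bot.grab_frame("scene")[:,:,::-1]; g=bot.grab_frame("top")[:,:,::-1]
cv2.imwrite("pics/c.png",np.hstack([crop(f,290,130,110,120,3),crop(g,100,110,130,120,3)]))
E
```

```text
time: 2.6
tcp_pos: [0.5794, 0.1038, 0.1412]
tool_rot: [0.581, -0.403, 0.581, 0.404]
contact_force: [-0.1, 0.6, -0.2]
finger_gap: 0.0516
t 2.6 p [0.5794 0.1038 0.1412] jawyaw 69.6 x [-0.001  0.001 -1.   ] q [ 0.344  0.474 -0.769  1.574  0.342  1.234  0.73 ] F [-0.1  0.6 -0.2] M [ 0.   -0.01 -0.03] gap 0.0516
shift tool [ 0.0662 -0.0002  0.0013]
```

View pics/c.png

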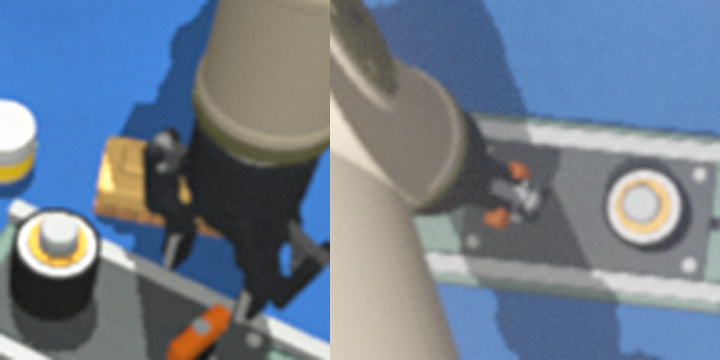

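Fingers straddle the bar. In the scene view the finger tips are at about (348,217) and (372,233), with the bar below them. I'll check the tip projection and then descend.

```bash
python3 - <<'E'
from h import *
for z in(.1412,.147,.137):
  for s in(-.027,0,.027):
    print(z,s,proj("scene",[.5794+s*.35,.1038+s*.937,z]).round(1))
print(proj("top",[.5794,.1038,.1412]))
E
```

```text
0.1412 -0.027 [350.1 218.6]
0.1412 0 [360.4 226.6]
0.1412 0.027 [371.  234.8]
0.147 -0.027 [350.5 217. ]
0.147 0 [360.9 225. ]
0.147 0.027 [371.5 233.3]
0.137 -0.027 [349.8 219.8]
0.137 0 [360.  227.8]
0.137 0.027 [370.6 236. ]
[153.72277566 172.14262651]
```

```bash
python3 -m inch '[{"xyz":[0.015,0,0.001],"roll":-1,"jaw":60},{"xyz":[0.03,0,0.001],"roll":-1,"jaw":60},{"xyz":[0.045,0,0.001],"roll":-1,"jaw":60},{"xyz":[0.058,0,0.001],"roll":-1,"jaw":60},{"xyz":[0.065,0,0.001],"roll":-1,"jaw":60},{"xyz":[0.065,0,0.001],"roll":-1,"jaw":30},{"xyz":[0.065,0,0.001],"roll":-1,"jaw":15},{"xyz":[0.065,0,0.001],"roll":-1,"jaw":0},{"xyz":[0.065,0,0.001],"roll":-1,"jaw":0},{"xyz":[0.065,0,0.001],"roll":-1,"jaw":0}]'; python3 -c "
from h import *
st()"
```

```text
time: 3.95
tcp_pos: [0.5813, 0.1065, 0.0793]
tool_rot: [0.578, -0.409, 0.575, 0.409]
contact_force: [-3.0, 0.7, 11.1]
finger_gap: 0.0127
t 3.95 p [0.5813 0.1065 0.0793] jawyaw 70.67 x [ 0.004  0.002 -1.   ] q [ 0.322  0.538 -0.745  1.637  0.396  1.119  0.707] F [-3.   0.7 11.1] M [ 0.17  0.65 -0.02] gap 0.0127
```

The bar is gripped, but there is an 11 N upward push, so the tips are slightly too low. I'll open a little, raise the tool 6 mm and close again.

```bash
python3 -m inch '[{"xyz":[0,0,0],"roll":0,"jaw":30},{"xyz":[0,0,0],"roll":0,"jaw":30},{"xyz":[-0.005,0,0],"roll":0,"jaw":30},{"xyz":[-0.005,0,0],"roll":0,"jaw":30},{"xyz":[-0.005,0,0],"roll":0,"jaw":30},{"xyz":[-0.005,0,0],"roll":0,"jaw":10},{"xyz":[-0.005,0,0],"roll":0,"jaw":0},{"xyz":[-0.005,0,0],"roll":0,"jaw":0},{"xyz":[-0.005,0,0],"roll":0,"jaw":0},{"xyz":[-0.005,0,0],"roll":0,"jaw":0}]'; python3 -c "
from h import *
st()"
```

```text
time: 5.2
tcp_pos: [0.5812, 0.1065, 0.0843]
tool_rot: [0.578, -0.409, 0.575, 0.409]
contact_force: [-1.3, 0.1, 2.8]
finger_gap: 0.0124
t 5.2 p [0.5812 0.1065 0.0843] jawyaw 70.67 x [ 0.004  0.002 -1.   ] q [ 0.324  0.533 -0.747  1.632  0.391  1.128  0.71 ] F [-1.3  0.1  2.8] M [-0.14  0.36 -0.01] gap 0.0124
```

```bash
python3 -m inch '[{"xyz":[0,0,0],"roll":4,"jaw":0},{"xyz":[0,0,0],"roll":11,"jaw":0},{"xyz":[0,0,0],"roll":19,"jaw":0},{"xyz":[0,0,0],"roll":27,"jaw":0},{"xyz":[0,0,0],"roll":35,"jaw":0},{"xyz":[0,0,0],"roll":43,"jaw":0},{"xyz":[0,0,0],"roll":51,"jaw":0},{"xyz":[0,0,0],"roll":59,"jaw":0},{"xyz":[0,0,0],"roll":65,"jaw":0},{"xyz":[0,0,0],"roll":68,"jaw":0}]'; python3 -c "
from h import *
st()"
```

```text
time: 6.45
tcp_pos: [0.5813, 0.1065, 0.0844]
tool_rot: [0.708, -0.015, 0.705, 0.016]
contact_force: [-0.4, -0.3, 2.6]
finger_gap: 0.0125
t 6.45 p [0.5813 0.1065 0.0844] jawyaw 2.54 x [ 0.004  0.002 -1.   ] q [ 0.155  0.472 -0.509  1.64   0.252  1.091 -0.379] F [-0.4 -0.3  2.6] M [-0.18  0.2   0.09] gap 0.0125
```

Moment about z is about 0.1 N·m, which matches the knob's friction. I'll turn a little further toward the stop.

```bash
python3 -m inch '[{"xyz":[0,0,0],"roll":2,"jaw":0},{"xyz":[0,0,0],"roll":4,"jaw":0},{"xyz":[0,0,0],"roll":6,"jaw":0},{"xyz":[0,0,0],"roll":8,"jaw":0},{"xyz":[0,0,0],"roll":10,"jaw":0},{"xyz":[0,0,0],"roll":11,"jaw":0},{"xyz":[0,0,0],"roll":12,"jaw":0},{"xyz":[0,0,0],"roll":12,"jaw":0},{"xyz":[0,0,0],"roll":12,"jaw":0},{"xyz":[0,0,0],"roll":12,"jaw":0}]'; python3 -c "
from h import *
st()"
```

```text
time: 7.7
tcp_pos: [0.5814, 0.1066, 0.0844]
tool_rot: [0.706, 0.059, 0.703, -0.057]
contact_force: [0.4, -1.8, 3.6]
finger_gap: 0.0122
t 7.7 p [0.5814 0.1066 0.0844] jawyaw -9.43 x [ 0.004  0.002 -1.   ] q [ 0.126  0.464 -0.469  1.641  0.23   1.087 -0.572] F [ 0.4 -1.8  3.6] M [-0.51  0.14  2.33] gap 0.0122
```

The moment rose to 2.3 N·m at 80°, so the knob is at its hard stop. I'll relax, release and lift.

```bash
python3 -m inch '[{"xyz":[0,0,0],"roll":-1.5,"jaw":0},{"xyz":[0,0,0],"roll":-2,"jaw":0},{"xyz":[0,0,0],"roll":-2,"jaw":40},{"xyz":[0,0,0],"roll":-2,"jaw":70},{"xyz":[0,0,0],"roll":-2,"jaw":70},{"xyz":[-0.02,0,0],"roll":-2,"jaw":80},{"xyz":[-0.05,0,0],"roll":-2,"jaw":90},{"xyz":[-0.09,0,0],"roll":0,"jaw":100},{"xyz":[-0.12,0,0],"roll":4,"jaw":100},{"xyz":[-0.13,0,0],"roll":10,"jaw":100}]'; python3 -c "
from h import *
go([.467,-.297,.15])"
```

```text
time: 8.95
tcp_pos: [0.5818, 0.1065, 0.2169]
tool_rot: [0.699, 0.122, 0.694, -0.119]
contact_force: [-0.3, -0.9, -0.3]
finger_gap: 0.0853
t 8.95 p [0.5818 0.1065 0.2169] jawyaw -19.66 x [ 0.008  0.003 -1.   ] q [ 0.122  0.349 -0.465  1.481  0.158  1.341 -0.696] F [-0.3 -0.9 -0.3] M [-0.04  0.01  0.01] gap 0.0853
shift tool [ 0.065  -0.419   0.0273]
```

```bash
python3 -m inch '[{"xyz":[0,-0.02,0.002],"roll":8,"jaw":100},{"xyz":[0,-0.06,0.005],"roll":17,"jaw":100},{"xyz":[0,-0.11,0.008],"roll":27,"jaw":100},{"xyz":[0,-0.165,0.012],"roll":37,"jaw":100},{"xyz":[0.01,-0.22,0.016],"roll":47,"jaw":100},{"xyz":[0.02,-0.275,0.02],"roll":57,"jaw":100},{"xyz":[0.03,-0.33,0.023],"roll":67,"jaw":100},{"xyz":[0.04,-0.38,0.026],"roll":76,"jaw":100},{"xyz":[0.05,-0.41,0.027],"roll":81,"jaw":100},{"xyz":[0.06,-0.419,0.027],"roll":82,"jaw":100}]'; python3 - <<'E'
from h import *
go([.467,-.297,.10])
f=bot.grab_frame("scene")[:,:,::-1]; g=bot.grab_frame("top")[:,:,::-1]
cv2.imwrite("pics/scene1.png",f);cv2.imwrite("pics/top1.png",g)
cv2.imwrite("pics/d.png",np.vstack([np.hstack([crop(f,270,190,110,80,3),crop(g,130,145,110,80,3)]),np.hstack([crop(f,160,120,110,90,3),crop(g,270,170,110,90,3)])]))
E
```

```text
time: 10.2
tcp_pos: [0.4661, -0.2983, 0.1543]
tool_rot: [0.447, 0.551, 0.445, -0.546]
contact_force: [-0.0, 0.3, -0.7]
finger_gap: 0.0853
t 10.2 p [ 0.4661 -0.2983  0.1543] jawyaw -101.81 x [ 0.007  0.003 -1.   ] q [ 0.556  0.278 -0.048  1.684  0.008  1.174 -1.27 ] F [-0.   0.3 -0.7] M [ 0.02  0.03 -0.01] gap 0.0853
shift tool [ 0.0543  0.0002 -0.0013]
```

View pics/d.png

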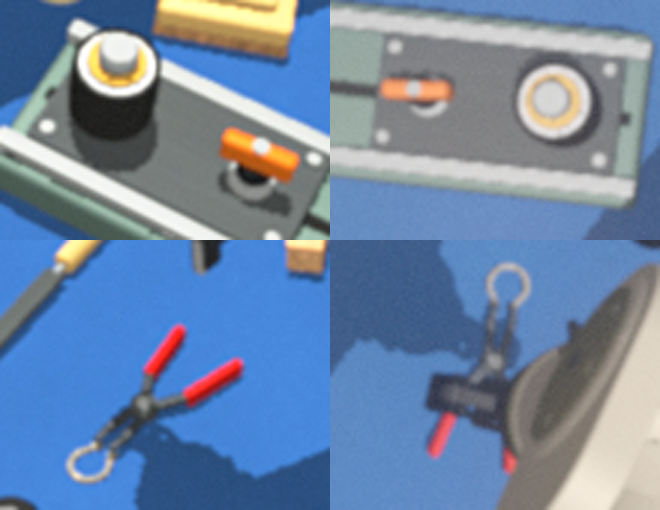

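The knob bar has turned about 85°, from yaw -20° to along the sander's y, and the axle hasn't visibly moved. The fingers line up across the handles, so I'll descend open.

```bash
python3 -m inch '[{"xyz":[0.02,0,-0.001],"roll":0,"jaw":100},{"xyz":[0.045,0,-0.001],"roll":0,"jaw":100},{"xyz":[0.07,0,-0.001],"roll":0,"jaw":100},{"xyz":[0.095,0,-0.001],"roll":0,"jaw":100},{"xyz":[0.115,0,-0.001],"roll":0,"jaw":100},{"xyz":[0.13,0,-0.001],"roll":0,"jaw":100},{"xyz":[0.14,0,-0.001],"roll":0,"jaw":100},{"xyz":[0.148,0,-0.001],"roll":0,"jaw":100},{"xyz":[0.151,0,-0.001],"roll":0,"jaw":100},{"xyz":[0.152,0,-0.001],"roll":0,"jaw":100}]'; python3 - <<'E'
from h import *
go([.467,-.297,.003])
f=bot.grab_frame("scene")[:,:,::-1]
cv2.imwrite("pics/e.png",crop(f,150,90,130,110,5))
E
```

```text
time: 11.55
tcp_pos: [0.4676, -0.2946, 0.0017]
tool_rot: [0.447, 0.551, 0.447, -0.545]
contact_force: [-1.2, -0.1, -0.9]
finger_gap: 0.0854
t 11.55 p [ 0.4676 -0.2946  0.0017] jawyaw -101.58 x [ 0.006  0.004 -1.   ] q [ 0.55   0.456 -0.05   1.822  0.021  0.861 -1.282] F [-1.2 -0.1 -0.9] M [-0.04 -0.02  0.04] gap 0.0854
shift tool [-0.0014 -0.0001  0.0024]
```

View pics/e.png

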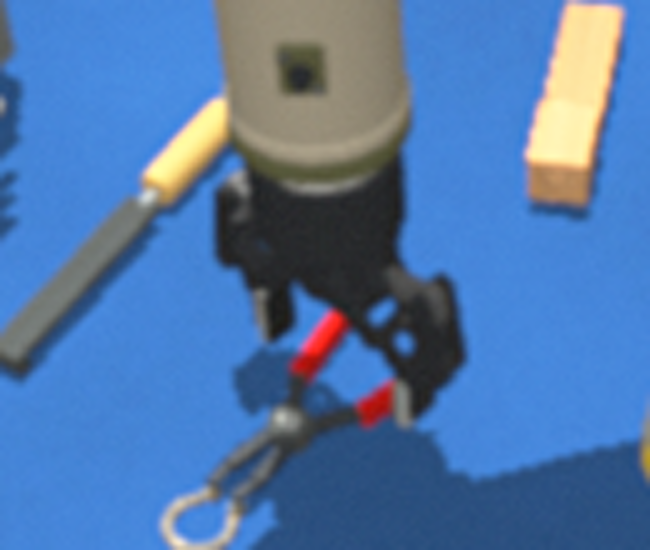

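The fingers straddle the handles evenly and there is no contact. I'll close slowly.

```bash
python3 -m inch '[{"xyz":[0,0,0],"roll":0,"jaw":80},{"xyz":[0,0,0],"roll":0,"jaw":72},{"xyz":[0,0,0],"roll":0,"jaw":66},{"xyz":[0,0,0],"roll":0,"jaw":60},{"xyz":[0,0,0],"roll":0,"jaw":55},{"xyz":[0,0,0],"roll":0,"jaw":50},{"xyz":[0,0,0],"roll":0,"jaw":45},{"xyz":[0,0,0],"roll":0,"jaw":35},{"xyz":[0,0,0],"roll":0,"jaw":20},{"xyz":[0,0,0],"roll":0,"jaw":0}]'; python3 - <<'E'
from h import *
st()
f=bot.grab_frame("scene")[:,:,::-1]
cv2.imwrite("pics/f.png",crop(f,150,90,130,110,5))
E
```

```text
time: 12.85
tcp_pos: [0.469, -0.2957, 0.0042]
tool_rot: [0.449, 0.551, 0.445, -0.545]
contact_force: [-4.3, 1.8, 18.3]
finger_gap: 0.036
t 12.85 p [ 0.469  -0.2957  0.0042] jawyaw -101.59 x [ 0.009  0.002 -1.   ] q [ 0.55   0.453 -0.05   1.819  0.021  0.862 -1.282] F [-4.3  1.8 18.3] M [0.29 0.83 0.08] gap 0.036
```

View pics/f.png

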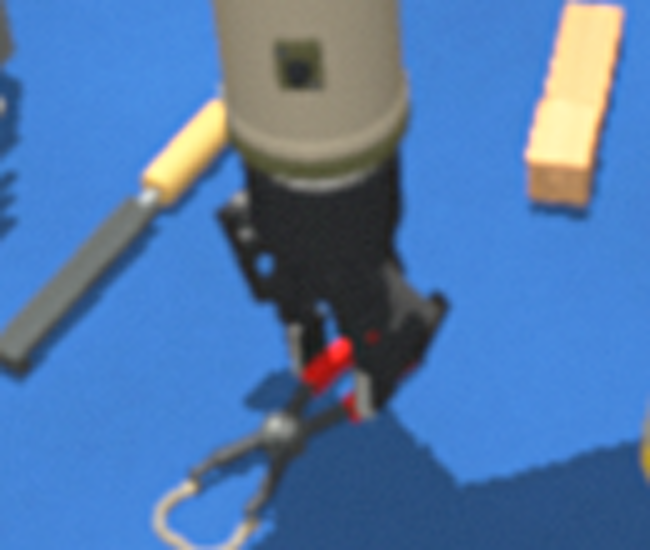

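The ring is spread and the handles are closed, with a gap of 36 mm including pad compression. I'll lift straight up.

```bash
python3 -m inch '[{"xyz":[-0.003,0,0],"roll":0,"jaw":0},{"xyz":[-0.006,0,0],"roll":0,"jaw":0},{"xyz":[-0.015,0,0],"roll":0,"jaw":0},{"xyz":[-0.03,0,0],"roll":0,"jaw":0},{"xyz":[-0.055,0,0],"roll":0,"jaw":0},{"xyz":[-0.085,0,0],"roll":0,"jaw":0},{"xyz":[-0.115,0,0],"roll":0,"jaw":0},{"xyz":[-0.145,0,0],"roll":0,"jaw":0},{"xyz":[-0.165,0,0],"roll":0,"jaw":0},{"xyz":[-0.17,0,0],"roll":0,"jaw":0}]'; python3 - <<'E'
from h import *
st()
f=bot.grab_frame("scene")[:,:,::-1];g=bot.grab_frame("top")[:,:,::-1]
cv2.imwrite("pics/scene2.png",f);cv2.imwrite("pics/top2.png",g)
p=[.469,-.2957,.174]; c=np.array(p)+[.1078,-.0221,-.003]; print(proj("scene",c),proj("top",c),proj("scene",p),proj("top",p))
cv2.imwrite("pics/g.png",np.hstack([crop(f,160,60,130,130,3),crop(g,260,140,130,130,3)]))
E
```

```text
time: 14.15
tcp_pos: [0.4681, -0.2965, 0.1764]
tool_rot: [0.45, 0.551, 0.444, -0.544]
contact_force: [1.0, 0.6, -2.7]
finger_gap: 0.0352
t 14.15 p [ 0.4681 -0.2965  0.1764] jawyaw -101.59 x [ 0.012  0.    -1.   ] q [ 0.553  0.258 -0.05   1.659  0.007  1.214 -1.271] F [ 1.   0.6 -2.7] M [ 0.07  0.1  -0.01] gap 0.0352
[181.63640201 148.34905409] [343.28580544 175.96644022] [214.2238463  120.17945263] [332.96267873 225.75960669]
```

View pics/g.png

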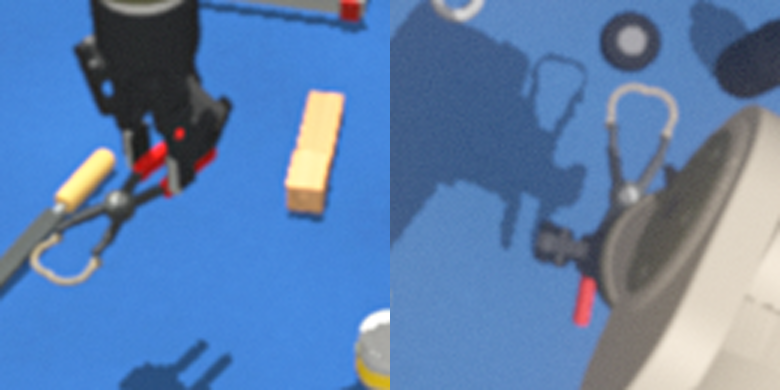

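The pliers are held with the ring spread. In the scene crop the joint is at (118,203) and the ring at (70,262). I'll enlarge to triangulate the level.

```bash
python3 - <<'E'
from h import *
f=cv2.imread("pics/scene2.png");g=cv2.imread("pics/top2.png")
cv2.imwrite("pics/g2.png",np.hstack([crop(f,165,115,45,45,8),crop(g,325,160,45,50,8)[:360]]))
E
```

```text
(no output)
```

View pics/g2.png

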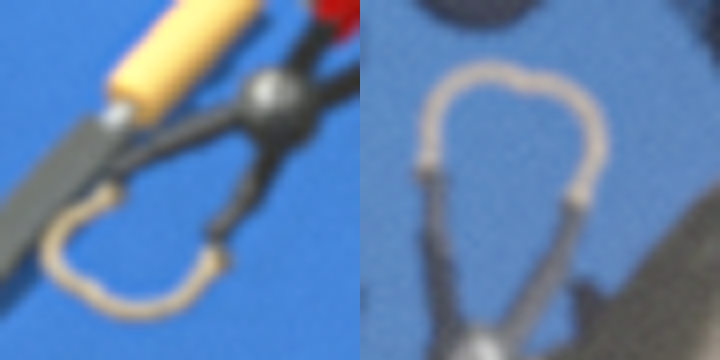

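```bash
python3 - <<'E'
from h import *
S=lambda X,Y:np.array([165+(X+.5)/8-.5,115+(Y+.5)/8-.5])
T=lambda X,Y:np.array([325+(X-360+.5)/8-.5,160+(Y+.5)/8-.5])
d=dict(lugL=((217,250),(428,168)),lugR=((112,195),(578,200)),kink=((95,290),(520,80)),joint=((272,92),(485,345)))
for k,(a,b) in d.items():
    p,e=tri(S(*a),T(*b)); print(k,p.round(4),round(e,4), "dz-removed vs tcp",(p-[.4681,-.2965,.1764]).round(4))
E
```

```text
lugL [ 0.5659 -0.2957  0.1788] 0.0029 dz-removed vs tcp [0.0978 0.0008 0.0024]
lugR [ 0.5584 -0.3358  0.1754] 0.0015 dz-removed vs tcp [ 0.0903 -0.0393 -0.001 ]
kink [ 0.5907 -0.3206  0.1748] 0.0021 dz-removed vs tcp [ 0.1226 -0.0241 -0.0016]
joint [ 0.5174 -0.307   0.1923] 0.0001 dz-removed vs tcp [ 0.0493 -0.0105  0.0159]
```

```bash
python3 - <<'E'
from h import *
for i in(0,1):
  for n,b in(("top",(185,160,40,36)),("scene",(292,195,34,30))):
    g=cv2.imread(f"pics/{n}{i}.png"); x,y,w,h=b; c=g[y:y+h,x:x+w]; k=8
    C=cv2.resize(c,None,fx=k,fy=k,interpolation=cv2.INTER_CUBIC); v=C.max(2); 
    hs=cv2.cvtColor(C,cv2.COLOR_BGR2HSV)
    m=(v>(150 if n=="scene" else 140)).astype(np.uint8)
    cs,_=cv2.findContours(m,cv2.RETR_EXTERNAL,cv2.CHAIN_APPROX_NONE)
    ct=max([q for q in cs if cv2.pointPolygonTest(q,(w*k/2,h*k/2),True)>-60],key=cv2.contourArea)
    e=cv2.fitEllipse(ct); u=np.array([x+(e[0][0]+.5)/k-.5,y+(e[0][1]+.5)/k-.5]); print(i,n,"face",u.round(2),np.array(e[1])/k,onz(n,u,.116).round(4))
    cv2.drawContours(C,[ct],-1,(0,255,0),1)
    mb=((hs[...,0]>8)&(hs[...,0]<28)&(hs[...,1]>(90 if n=="scene" else 60))).astype(np.uint8)
    cs,_=cv2.findContours(mb,cv2.RETR_EXTERNAL,cv2.CHAIN_APPROX_NONE)
    ct=max(cs,key=cv2.contourArea); ct=cv2.convexHull(ct); e=cv2.fitEllipse(ct); u=np.array([x+(e[0][0]+.5)/k-.5,y+(e[0][1]+.5)/k-.5]); print("  brass",u.round(2),np.array(e[1])/k,onz(n,u,.12).round(4))
    cv2.drawContours(C,[ct],-1,(255,0,0),1); cv2.imwrite(f"pics/ax_{n}{i}.png",C)
a=cv2.imread("pics/ax_top1.png");b=cv2.imread("pics/ax_scene1.png");H=max(a.shape[0],b.shape[0])
cv2.imwrite("pics/ax.png",np.hstack([cv2.copyMakeBorder(q,0,H-q.shape[0],0,0,0) for q in(a,b)]))
E
```

```text
0 top face [204.14 178.39] [24.56734848 25.10464287] [ 0.571  -0.0073  0.116 ]
  brass [203.95 178.21] [17.71263504 17.80469513] [ 0.5709 -0.0075  0.12  ]
0 scene face [308.57 210.92] [21.39781189 26.49437332] [ 0.572  -0.0104  0.116 ]
  brass [308.69 210.51] [15.88837814 19.49776077] [ 0.5737 -0.0098  0.12  ]
1 top face [204.15 178.39] [24.42551994 24.91457748] [ 0.571  -0.0074  0.116 ]
  brass [203.99 178.24] [17.73764038 17.92268944] [ 0.5708 -0.0076  0.12  ]
1 scene face [308.54 210.9 ] [21.51359558 26.62373543] [ 0.572  -0.0105  0.116 ]
  brass [308.65 210.51] [15.81130505 19.41416359] [ 0.5737 -0.0099  0.12  ]
```

View pics/ax.png

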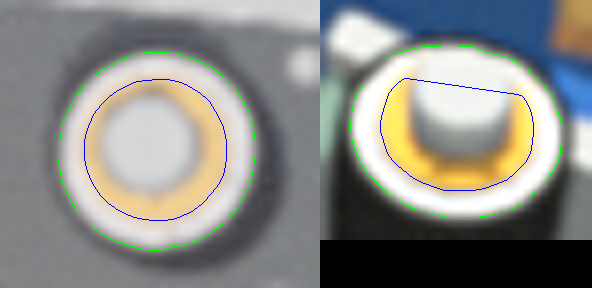

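The knob turn did not move the axle: both views agree on the before and after positions. The axle estimate is (0.5713, -0.0089), so I'll go to a hover above it.

```bash
python3 -c "
from h import *
go([.4632,.0133,.175])"
```

```text
t 14.25 p [ 0.4675 -0.2961  0.1747] jawyaw -101.59 x [ 0.01   0.002 -1.   ] q [ 0.553  0.26  -0.05   1.661  0.007  1.213 -1.271] F [-0.2 -0.8 -2. ] M [ 0.02  0.02 -0.05] gap 0.0356
shift tool [ 2.000e-04 -6.640e-02 -3.022e-01]
```

```bash
python3 -m inch '[{"xyz":[0,-0.003,-0.012],"roll":0,"jaw":0},{"xyz":[0,-0.008,-0.038],"roll":0,"jaw":0},{"xyz":[0,-0.017,-0.076],"roll":0,"jaw":0},{"xyz":[0,-0.026,-0.118],"roll":0,"jaw":0},{"xyz":[0,-0.035,-0.16],"roll":0,"jaw":0},{"xyz":[0,-0.044,-0.202],"roll":0,"jaw":0},{"xyz":[0,-0.053,-0.242],"roll":0,"jaw":0},{"xyz":[0,-0.06,-0.275],"roll":0,"jaw":0},{"xyz":[0,-0.065,-0.295],"roll":0,"jaw":0},{"xyz":[0,-0.066,-0.302],"roll":0,"jaw":0}]'; python3 - <<'E'
from h import *
p,R=st()
f=bot.grab_frame("scene")[:,:,::-1];g=bot.grab_frame("top")[:,:,::-1]
cv2.imwrite("pics/scene3.png",f);cv2.imwrite("pics/top3.png",g)
cv2.imwrite("pics/i.png",np.hstack([crop(f,280,165,60,60,6),crop(g,170,140,60,60,6)]))
E
```

```text
time: 15.5
tcp_pos: [0.4626, 0.015, 0.1744]
tool_rot: [0.449, 0.55, 0.446, -0.544]
contact_force: [0.7, -0.2, -1.1]
finger_gap: 0.0355
t 15.5 p [0.4626 0.015  0.1744] jawyaw -101.41 x [ 0.009  0.002 -1.   ] q [ 0.191  0.082 -0.306  1.875  0.026  1.18  -1.893] F [ 0.7 -0.2 -1.1] M [-0.04 -0.06 -0.01] gap 0.0355
```

View pics/i.png

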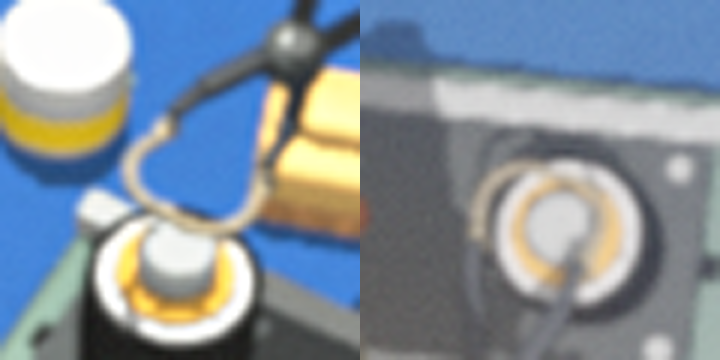

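The ring hovers spread next to and above the axle. In the scene crop the lugs are at (165,128) and (265,190). In the top crop they are at (480,238) and (585,240). Next I'll compute the residuals.

```bash
python3 - <<'E'
from h import *
f=cv2.imread("pics/scene3.png");g=cv2.imread("pics/top3.png")
cv2.imwrite("pics/i2.png",np.hstack([crop(f,295,178,36,32,11),crop(g,182,155,36,32,11)]))
tcp=np.array([.4626,.015,.1744]); yaw=np.radians(-11.41); X=np.array([np.cos(yaw),np.sin(yaw),0]);Y=np.array([-np.sin(yaw),np.cos(yaw),0])
def S(p): return (np.array(p)-[295,178]+.5)*11-.5
def T(p): return (np.array(p)-[182,155]+.5)*11-.5+[396,0]
for nm,a,b,dz in(("lugL",.096,.0195,-.003),("lugR",.096,-.0195,-.003),("joint",.050,0,.0145),("front",.128,0,-.003)):
    P=tcp+a*X+b*Y+[0,0,dz]; print(nm,P.round(4),"pred S",S(proj("scene",P)).round(0),"T",T(proj("top",P)).round(0))
E
```

```text
lugL [0.5606 0.0151 0.1714] pred S [330. 199.] T [485. 277.]
lugR [ 0.5528 -0.0231  0.1714] pred S [156.  99.] T [676. 320.]
joint [0.5116 0.0051 0.1889] pred S [385. -60.] T [508. 520.]
front [ 0.5881 -0.0103  0.1714] pred S [148. 257.] T [619. 142.]
```

View pics/i2.png

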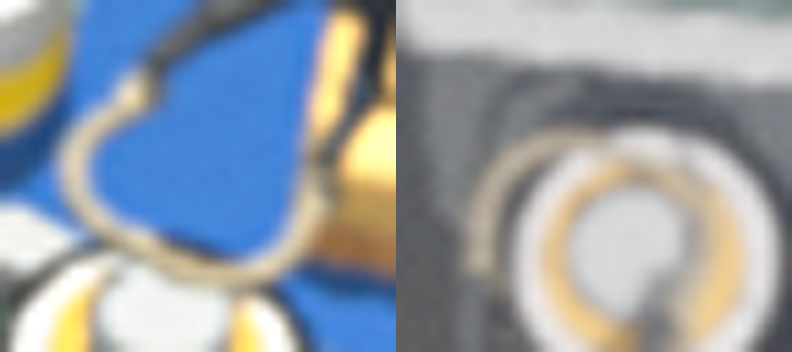

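```bash
python3 - <<'E'
from h import *
S=lambda X,Y:np.array([295+(X+.5)/11-.5,178+(Y+.5)/11-.5])
T=lambda X,Y:np.array([182+(X-396+.5)/11-.5,155+(Y+.5)/11-.5])
for k,a,b in(("L",(320,195),(482,265)),("R",(135,92),(650,295)),("axle?",(171,348),(628,245))):
    print(k,tri(S(*a),T(*b)), onz("scene",S(*a),.1714).round(4),onz("top",T(*b),.1714).round(4))
for n in("scene","top"):
  p=np.array([.5606,.0151,.1714]); print(n,[((proj(n,p+.001*e)-proj(n,p))*11).round(1) for e in np.eye(3)])
E
```

```text
L (array([0.56278108, 0.01439615, 0.17489585]), np.float64(0.0016516535596967383)) [0.5605 0.0131 0.1714] [0.5629 0.0159 0.1714]
R (array([ 0.55808142, -0.02227878,  0.18005484]), np.float64(0.006888356157877889)) [ 0.553  -0.0273  0.1714] [ 0.5577 -0.0177  0.1714]
axle? (array([ 0.57353425, -0.00632337,  0.1268572 ]), np.float64(0.0017798828998999467)) [0.6053 0.0014 0.1714] [ 0.5676 -0.0129  0.1714]
scene [array([-1.9,  3.8]), array([5. , 1.9]), array([ 0.6, -3.3])]
top [array([ 0.2, -5. ]), array([-5. , -0.1]), array([-1. , -0.6])]
```

```bash
python3 -m inch '[{"xyz":[0.004,0,0.001],"roll":0,"jaw":0},{"xyz":[0.01,0,0.0013],"roll":0,"jaw":0},{"xyz":[0.016,0,0.0013],"roll":0,"jaw":0},{"xyz":[0.021,0,0.0013],"roll":0,"jaw":0},{"xyz":[0.025,0,0.0013],"roll":0,"jaw":0},{"xyz":[0.027,0,0.0013],"roll":0,"jaw":0},{"xyz":[0.027,0,0.0013],"roll":0,"jaw":0},{"xyz":[0.027,0,0.0013],"roll":0,"jaw":0},{"xyz":[0.027,0,0.0013],"roll":0,"jaw":0},{"xyz":[0.027,0,0.0013],"roll":0,"jaw":0}]'; python3 - <<'E'
from h import *
p,R=st()
F=[];G=[]
for i in range(3): F.append(bot.grab_frame("scene")[:,:,::-1].astype(float));G.append(bot.grab_frame("top")[:,:,::-1].astype(float))
f=np.mean(F,0).astype(np.uint8);g=np.mean(G,0).astype(np.uint8)
cv2.imwrite("pics/scene4.png",f);cv2.imwrite("pics/top4.png",g)
cv2.imwrite("pics/j.png",np.hstack([crop(f,293,185,36,36,11),crop(g,186,160,36,36,11)]))
E
```

```text
time: 16.85
tcp_pos: [0.4631, 0.0124, 0.1478]
tool_rot: [0.449, 0.551, 0.446, -0.545]
contact_force: [1.0, 0.2, -2.4]
finger_gap: 0.036
t 16.85 p [0.4631 0.0124 0.1478] jawyaw -101.51 x [ 0.01   0.002 -1.   ] q [ 0.191  0.107 -0.304  1.91   0.035  1.119 -1.898] F [ 1.   0.2 -2.4] M [-0.01  0.05 -0.01] gap 0.036
```

View pics/j.png

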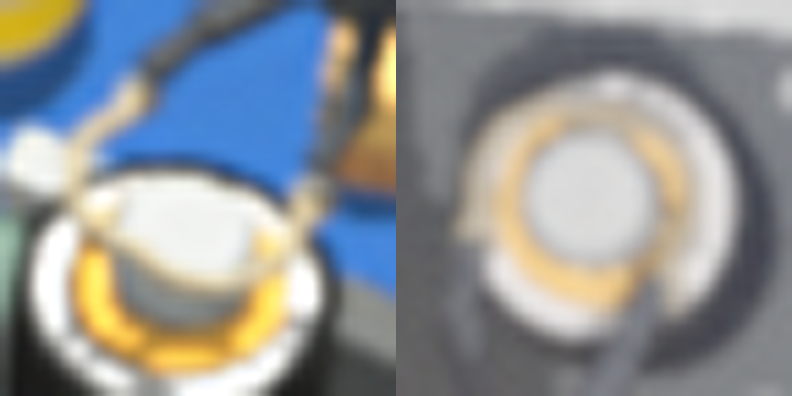

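The ring is about 9 mm above the axle end and encloses it in both views. I'll enlarge for finer centring.

```bash
python3 - <<'E'
from h import *
f=cv2.imread("pics/scene4.png");g=cv2.imread("pics/top4.png")
tcp=np.array([.4631,.0124,.1478]); yaw=np.radians(-11.51); X=np.array([np.cos(yaw),np.sin(yaw),0]);Y=np.array([-np.sin(yaw),np.cos(yaw),0])
k=22
out=[]
for n,im,x0,y0,sat in(("scene",f,297,190,1),("top",g,190,165,2)):
    C=crop(im,x0,y0,30,30,k)[:, :]; C=cv2.resize(C,None,fx=.6,fy=.6); kk=k*.6
    L=lambda p:tuple(int(v) for v in ((np.array(p)-[x0,y0]+.5)*kk-.5))
    C=cv2.convertScaleAbs(C,alpha=1.6,beta=-110) if n=="top" else C
    a=np.linspace(0,2*np.pi,60)
    # predicted clear circle r=17 at ring height about clip (blue), axle circle r=15 from avg axle (red, axle z .133)
    for cc,r,col in((tcp+.110*X+[0,0,-.002],.017,(255,0,0)),(np.array([.5713,-.0089,.135]),.015,(0,0,255))):
        for t in a: cv2.circle(C,L(proj(n,cc+r*np.array([np.cos(t),np.sin(t),0]))),1,col,-1)
    out.append(C)
cv2.imwrite("pics/k.png",np.hstack(out)); print(out[0].shape)
E
```

```text
(396, 396, 3)
```

View pics/k.png

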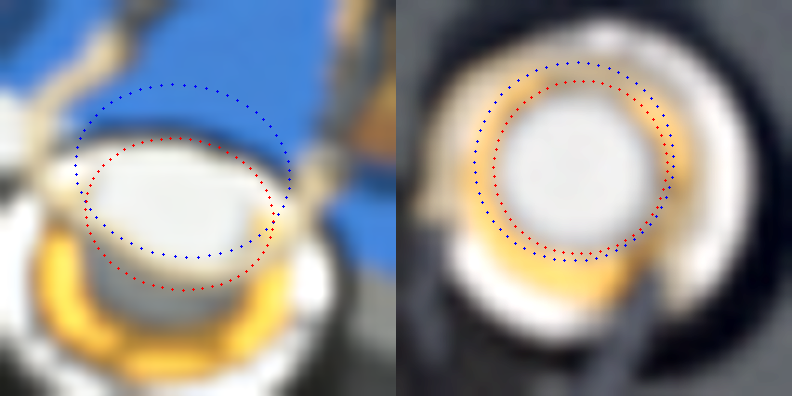

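Prediction and both views agree to within about 1 mm, so the ring is centred on the axle. I'll lower it to just above the washer.

```bash
python3 -m inch '[{"xyz":[0.002,0,-0.0004],"roll":0,"jaw":0},{"xyz":[0.004,0,-0.0005],"roll":0,"jaw":0},{"xyz":[0.006,0,-0.0005],"roll":0,"jaw":0},{"xyz":[0.009,0,-0.0005],"roll":0,"jaw":0},{"xyz":[0.012,0,-0.0005],"roll":0,"jaw":0},{"xyz":[0.015,0,-0.0005],"roll":0,"jaw":0},{"xyz":[0.017,0,-0.0005],"roll":0,"jaw":0},{"xyz":[0.0185,0,-0.0005],"roll":0,"jaw":0},{"xyz":[0.0185,0,-0.0005],"roll":0,"jaw":0},{"xyz":[0.0185,0,-0.0005],"roll":0,"jaw":0}]'; python3 - <<'E'
from h import *
p,R=st()
F=[];G=[];W=[]
for i in range(3):
    F.append(bot.grab_frame("scene")[:,:,::-1].astype(float)); W.append(bot.get_obs()['contact_force']); G.append(bot.grab_frame("top")[:,:,::-1].astype(float)); W.append(bot.get_obs()['contact_force'])
print(np.mean(W,0).round(2),np.std(W,0).round(2)); st()
f=np.mean(F,0).astype(np.uint8);g=np.mean(G,0).astype(np.uint8)
cv2.imwrite("pics/scene5.png",f);cv2.imwrite("pics/top5.png",g)
cv2.imwrite("pics/l.png",np.hstack([crop(f,293,185,36,36,11),cv2.convertScaleAbs(crop(g,186,160,36,36,11),alpha=1.5,beta=-90)]))
E
```

```text
time: 18.4
tcp_pos: [0.4646, 0.0125, 0.1293]
tool_rot: [0.449, 0.551, 0.445, -0.544]
contact_force: [7.2, -2.1, -3.3]
finger_gap: 0.0352
t 18.4 p [0.4646 0.0125 0.1293] jawyaw -101.55 x [ 0.012  0.001 -1.   ] q [ 0.188  0.129 -0.304  1.932  0.044  1.075 -1.906] F [ 7.2 -2.1 -3.3] M [-0.29 -1.33 -0.03] gap 0.0352
[ 7.24 -1.92 -3.2 ] [0.48 0.5  0.7 ]
t 18.7 p [0.4646 0.0125 0.1294] jawyaw -101.54 x [ 0.012  0.001 -1.   ] q [ 0.188  0.129 -0.304  1.932  0.044  1.075 -1.906] F [ 7.6 -2.6 -2.3] M [-0.3  -1.34 -0.02] gap 0.0355
```

View pics/l.png

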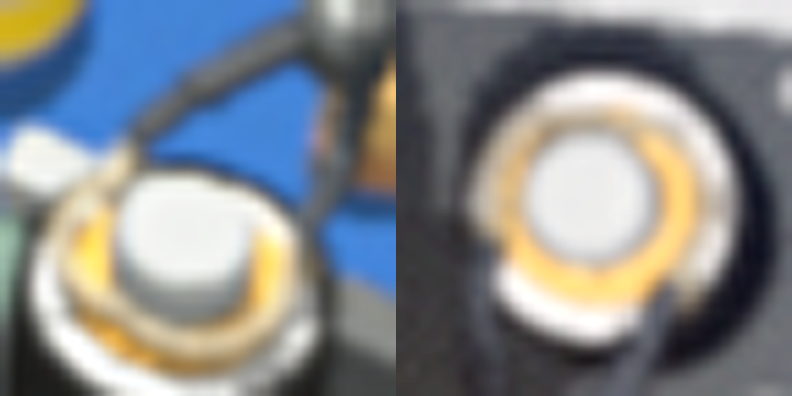

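There is a 7 N forward push from the axle: the front of the ring is rubbing the axle's front side, and the top crop shows only a small front gap. The ring must go about 2 mm further in the nose direction, which is tool y.

```bash
python3 -m inch '[{"xyz":[0,0.0005,0],"roll":0,"jaw":0},{"xyz":[0,0.001,0],"roll":0,"jaw":0},{"xyz":[0,0.0015,0],"roll":0,"jaw":0},{"xyz":[0,0.002,0],"roll":0,"jaw":0},{"xyz":[0,0.002,0],"roll":0,"jaw":0},{"xyz":[0,0.002,0],"roll":0,"jaw":0},{"xyz":[0,0.002,0],"roll":0,"jaw":0},{"xyz":[0,0.002,0],"roll":0,"jaw":0},{"xyz":[0,0.002,0],"roll":0,"jaw":0},{"xyz":[0,0.002,0],"roll":0,"jaw":0}]'; cat >> h.py <<'E'
def look(name,N=3):
    F=[];G=[];W=[];M=[]
    for i in range(N):
        F.append(bot.grab_frame("scene")[:,:,::-1].astype(float)); G.append(bot.grab_frame("top")[:,:,::-1].astype(float)); o=bot.get_obs(); W.append(o['contact_force']);M.append(o['torque'])
    print("F",np.mean(W,0).round(2),"M",np.mean(M,0).round(2)); st()
    f=np.mean(F,0).astype(np.uint8);g=np.mean(G,0).astype(np.uint8)
    cv2.imwrite(f"pics/{name}s.png",f);cv2.imwrite(f"pics/{name}t.png",g)
    cv2.imwrite(f"pics/{name}.png",np.hstack([crop(f,293,185,36,36,11),cv2.convertScaleAbs(crop(g,186,160,36,36,11),alpha=1.5,beta=-90)]))
E
python3 -c "
from h import *
look('m')"
```

```text
time: 19.95
tcp_pos: [0.4666, 0.0121, 0.1294]
tool_rot: [0.449, 0.551, 0.445, -0.544]
contact_force: [0.1, -0.0, -2.1]
finger_gap: 0.0352
F [ 0.39 -0.13 -1.5 ] M [ 0.    0.08 -0.  ]
t 20.25 p [0.4665 0.0121 0.1294] jawyaw -101.54 x [ 0.012  0.001 -1.   ] q [ 0.189  0.133 -0.304  1.927  0.045  1.076 -1.906] F [ 1.   0.1 -1.5] M [-0.    0.07  0.  ] gap 0.0355
```

View pics/m.png

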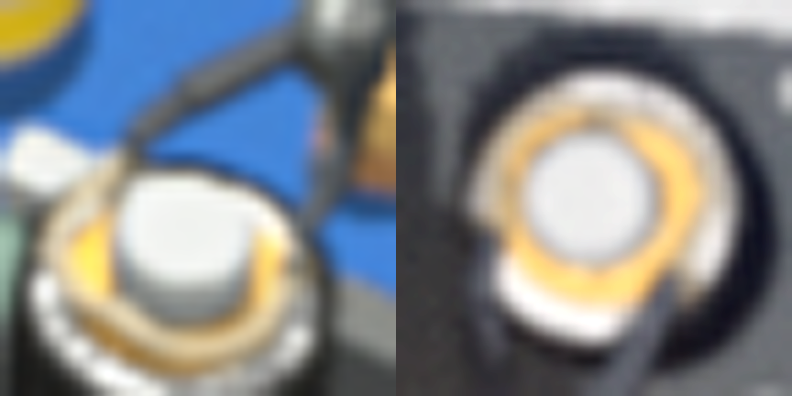

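The contact is gone (lateral force about 0, only the pliers' weight left) and the ring surrounds the axle with a visible gap all round. I'll lower it gently.

```bash
python3 -m inch '[{"xyz":[0.0005,0,0],"roll":0,"jaw":0},{"xyz":[0.001,0,0],"roll":0,"jaw":0},{"xyz":[0.0015,0,0],"roll":0,"jaw":0},{"xyz":[0.002,0,0],"roll":0,"jaw":0},{"xyz":[0.0025,0,0],"roll":0,"jaw":0},{"xyz":[0.003,0,0],"roll":0,"jaw":0},{"xyz":[0.0035,0,0],"roll":0,"jaw":0},{"xyz":[0.0035,0,0],"roll":0,"jaw":0},{"xyz":[0.0035,0,0],"roll":0,"jaw":0},{"xyz":[0.0035,0,0],"roll":0,"jaw":0}]'; python3 -c "
from h import *
look('n')"
```

```text
time: 21.5
tcp_pos: [0.4666, 0.0121, 0.1259]
tool_rot: [0.449, 0.551, 0.445, -0.544]
contact_force: [0.6, -0.2, -1.3]
finger_gap: 0.0356
F [-0.14  0.09 -1.11] M [0.02 0.04 0.02]
t 21.8 p [0.4666 0.0121 0.1259] jawyaw -101.54 x [ 0.012  0.001 -1.   ] q [ 0.188  0.137 -0.304  1.932  0.046  1.068 -1.907] F [-0.2 -0.1 -0.6] M [0.03 0.04 0.01] gap 0.0353
```

View pics/n.png

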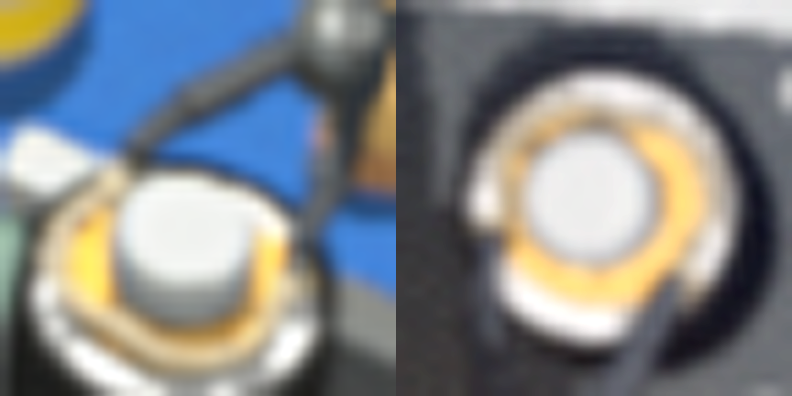

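```bash
python3 -m inch '[{"xyz":[0.0002,0,0],"roll":0,"jaw":0},{"xyz":[0.0004,0,0],"roll":0,"jaw":0},{"xyz":[0.0006,0,0],"roll":0,"jaw":0},{"xyz":[0.0008,0,0],"roll":0,"jaw":0},{"xyz":[0.001,0,0],"roll":0,"jaw":0},{"xyz":[0.001,0,0],"roll":0,"jaw":0},{"xyz":[0.001,0,0],"roll":0,"jaw":0},{"xyz":[0.001,0,0],"roll":0,"jaw":0},{"xyz":[0.001,0,0],"roll":0,"jaw":0},{"xyz":[0.001,0,0],"roll":0,"jaw":0}]'; python3 -c "
from h import *
look('o')"
```

```text
time: 23.05
tcp_pos: [0.4666, 0.0121, 0.1249]
tool_rot: [0.449, 0.551, 0.445, -0.544]
contact_force: [-0.2, 0.6, -1.5]
finger_gap: 0.0353
F [ 0.02  0.02 -2.19] M [ 0.03  0.05 -0.01]
t 23.35 p [0.4666 0.0121 0.1249] jawyaw -101.54 x [ 0.012  0.001 -1.   ] q [ 0.188  0.138 -0.304  1.933  0.047  1.066 -1.908] F [-0.6  0.1 -2.5] M [ 0.08  0.04 -0.03] gap 0.0352
```

No contact yet, so another 0.8 mm.

```bash
python3 -m inch '[{"xyz":[0.0002,0,0],"roll":0,"jaw":0},{"xyz":[0.0004,0,0],"roll":0,"jaw":0},{"xyz":[0.0006,0,0],"roll":0,"jaw":0},{"xyz":[0.0008,0,0],"roll":0,"jaw":0},{"xyz":[0.0008,0,0],"roll":0,"jaw":0},{"xyz":[0.0008,0,0],"roll":0,"jaw":0},{"xyz":[0.0008,0,0],"roll":0,"jaw":0},{"xyz":[0.0008,0,0],"roll":0,"jaw":0},{"xyz":[0.0008,0,0],"roll":0,"jaw":0},{"xyz":[0.0008,0,0],"roll":0,"jaw":0}]'; python3 -c "
from h import *
look('p')"
```

```text
time: 24.6
tcp_pos: [0.4666, 0.0121, 0.1241]
tool_rot: [0.449, 0.551, 0.445, -0.544]
contact_force: [-0.8, 0.3, 0.1]
finger_gap: 0.0353
F [-1.04 -0.45 -0.63] M [0.01 0.15 0.02]
t 24.9 p [0.4666 0.0121 0.1241] jawyaw -101.55 x [ 0.012  0.001 -1.   ] q [ 0.188  0.139 -0.304  1.934  0.047  1.064 -1.908] F [-1.4 -0.7 -1.3] M [-0.    0.15  0.03] gap 0.0353
```

View pics/p.png

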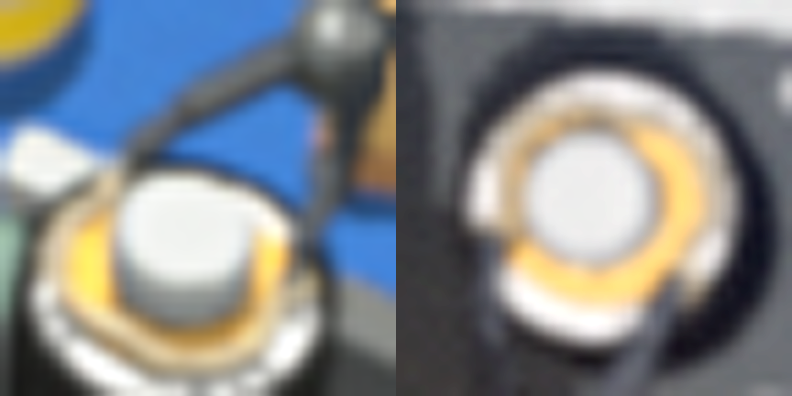

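A first slight change shows: Fz is up about 1 N and Fx is -1 N, so the ring is probably just touching. I'll confirm with 0.4 mm more.

```bash
python3 -m inch '[{"xyz":[0.0002,0,0],"roll":0,"jaw":0},{"xyz":[0.0004,0,0],"roll":0,"jaw":0},{"xyz":[0.0004,0,0],"roll":0,"jaw":0},{"xyz":[0.0004,0,0],"roll":0,"jaw":0},{"xyz":[0.0004,0,0],"roll":0,"jaw":0},{"xyz":[0.0004,0,0],"roll":0,"jaw":0},{"xyz":[0.0004,0,0],"roll":0,"jaw":0},{"xyz":[0.0004,0,0],"roll":0,"jaw":0},{"xyz":[0.0004,0,0],"roll":0,"jaw":0},{"xyz":[0.0004,0,0],"roll":0,"jaw":0}]'; python3 -c "
from h import *
look('q',4)"
```

```text
time: 26.15
tcp_pos: [0.4666, 0.0121, 0.1237]
tool_rot: [0.449, 0.551, 0.445, -0.544]
contact_force: [-0.1, 0.5, -0.2]
finger_gap: 0.0352
F [-1.    0.05 -0.01] M [ 0.04  0.13 -0.01]
t 26.55 p [0.4666 0.0121 0.1237] jawyaw -101.54 x [ 0.012  0.001 -1.   ] q [ 0.188  0.139 -0.304  1.934  0.047  1.063 -1.908] F [-2.2  0.4 -0.3] M [ 0.06  0.08 -0.01] gap 0.0353
```

```bash
python3 -m inch '[{"xyz":[0.0001,0,0],"roll":0,"jaw":0},{"xyz":[0.0003,0,0],"roll":0,"jaw":0},{"xyz":[0.0003,0,0],"roll":0,"jaw":0},{"xyz":[0.0003,0,0],"roll":0,"jaw":0},{"xyz":[0.0003,0,0],"roll":0,"jaw":0},{"xyz":[0.0003,0,0],"roll":0,"jaw":0},{"xyz":[0.0003,0,0],"roll":0,"jaw":0},{"xyz":[0.0003,0,0],"roll":0,"jaw":0},{"xyz":[0.0003,0,0],"roll":0,"jaw":0},{"xyz":[0.0003,0,0],"roll":0,"jaw":0}]'; python3 -c "
from h import *
look('r',4)"
```

```text
time: 27.8
tcp_pos: [0.4666, 0.0121, 0.1234]
tool_rot: [0.449, 0.551, 0.445, -0.544]
contact_force: [-1.6, 0.2, 0.2]
finger_gap: 0.0352
F [-1.54  0.29  0.85] M [0.05 0.16 0.02]
t 28.2 p [0.4666 0.0121 0.1234] jawyaw -101.55 x [ 0.012  0.001 -1.   ] q [ 0.188  0.14  -0.304  1.934  0.048  1.062 -1.908] F [-1.9  0.7  1.2] M [0.05 0.18 0.03] gap 0.0357
```

View pics/r.png

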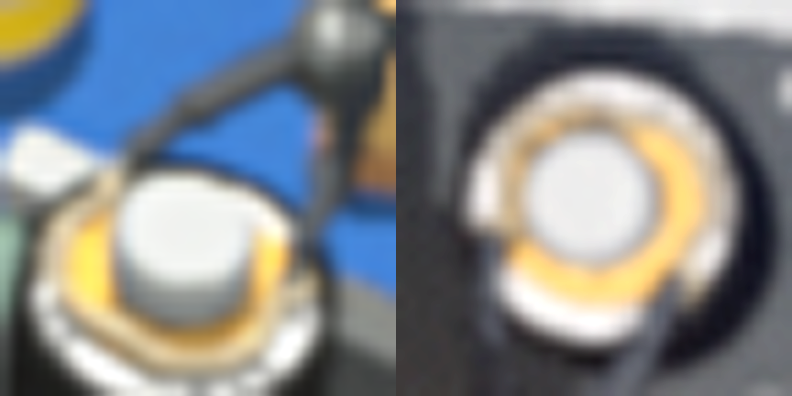

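Contact is confirmed: Fz rises about 3 N/mm, and the ring now leans with roughly 2.4 N at the expected height. I'll ease off 0.3 mm so it hardly leans, and check.

```bash
python3 -m inch '[{"xyz":[-0.0001,0,0],"roll":0,"jaw":0},{"xyz":[-0.0003,0,0],"roll":0,"jaw":0},{"xyz":[-0.0003,0,0],"roll":0,"jaw":0},{"xyz":[-0.0003,0,0],"roll":0,"jaw":0},{"xyz":[-0.0003,0,0],"roll":0,"jaw":0},{"xyz":[-0.0003,0,0],"roll":0,"jaw":0},{"xyz":[-0.0003,0,0],"roll":0,"jaw":0},{"xyz":[-0.0003,0,0],"roll":0,"jaw":0},{"xyz":[-0.0003,0,0],"roll":0,"jaw":0},{"xyz":[-0.0003,0,0],"roll":0,"jaw":0}]'; python3 - <<'E'
from h import *
look('s',5)
f=cv2.imread("pics/ss.png");g=cv2.imread("pics/st.png")
cv2.imwrite("pics/fin.png",np.hstack([f[60:384,130:512],g[60:384,100:512]]))
E
```

```text
time: 29.45
tcp_pos: [0.4666, 0.0121, 0.1237]
tool_rot: [0.449, 0.551, 0.445, -0.544]
contact_force: [-1.0, 0.4, 0.3]
finger_gap: 0.0355
F [-0.82  0.07 -0.13] M [0.02 0.1  0.01]
t 29.95 p [0.4666 0.0121 0.1237] jawyaw -101.54 x [ 0.012  0.001 -1.   ] q [ 0.188  0.139 -0.304  1.934  0.048  1.063 -1.908] F [-0.9 -0.  -0.3] M [-0.    0.13  0.01] gap 0.0353
```

View pics/fin.png

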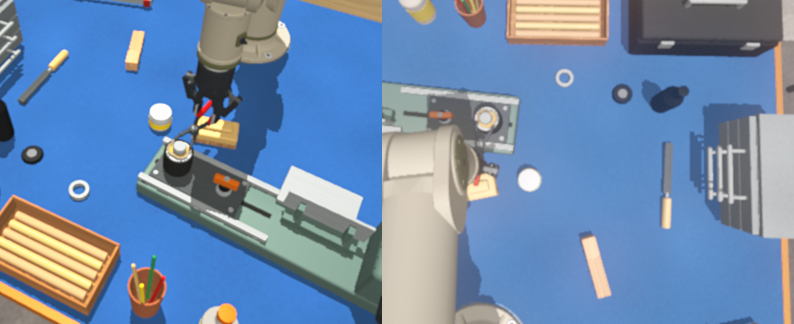

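The ring surrounds the axle on the washer and leans with about 1.5 N. The pliers are still gripped with the handles closed, the knob is at its stop, and the bystanders have not moved. I'm handing in.

```bash
python3 -c "
from workcell import bot
print(bot.finish_job())"
```

```text
the job is handed in; nothing more can be done
None
```

The job is handed in at about 30 s. The clamp knob is tight, and the spread ring is held around the axle, resting lightly on the brass washer.

**Knob:** I turned it 80° clockwise until the moment jumped to 2.3 N·m at the hard stop. The pictures before and after show that the axle did not move. On the first grip the finger tips touched something below the bar with 11 N, so I regripped 5 mm higher.

**Pliers:** I gripped them across the sleeves and squeezed the handles closed. The finger gap reads 35 mm where the sleeves should measure 40 mm. I put this down to pad compression, because the 14 mm knob bar also read too small. The lugs measured about 41 mm apart just after lifting. The finger tips pressed the table with about 18 N while closing.

**Ring:**
- **Rubbing:** On the way down the ring rubbed the axle with 7 N. I moved it 2 mm further in the nose direction and the side force went away.
- **Final contact:** I lowered it in small steps until it touched the washer, then eased off 0.3 mm. It leans with about 1.5 N, and the height matches the groove to within about 0.3 mm.

**Checks that disagreed:**
- The two cameras differ by about 3 mm across the bench, and the final position along x is about 3 mm beyond my first axle estimate. I trusted the contact over the pictures there.
- A side force of about 0.8 N remains.
- The tool leans 0.7°, about 0.2° more than when it took the pliers. I judged the ring level from the height at which it touched the washer and did not measure it directly.

The last pictures showed no other object on the bench moved.

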